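# Home a filter wheel on its switch and index it three clicks

### The job

The filter wheel on the bench has to be zeroed and set. Turn the wheel, which has a steel finger post on it, anticlockwise (seen from above) past its last click until the lug on its rim presses the black plunger of the home switch in by about 3 mm; feel for it and hold it a moment, but do not force the switch. Then turn the wheel back clockwise to the third click after the home position and leave it resting there in its detent, without knocking over or pushing away the timer, stapler, specimen cup or note pad beside it.

Things in the scene. Friction and masses are not known exactly. Their poses are not given: they have to be found in the camera images.
- filter_unit: filter wheel unit, fixed to the worktop: round grey foot, 172 mm across, origin at the centre of its underside on the wheel's upright axis, z up. On it turns an aluminium wheel 140 mm across with six dark aperture rings, its top 36 mm (hub 48 mm) over the worktop. The home switch, a grey block 37 mm high, stands at the rim on the unit's own -y side.
- wheel (a joint): wheel angle in rad, growing clockwise seen from above. Six detents 1.047 apart: 0 home position, 1.047, 2.094, 3.142 (third click), 4.189, 5.236; starts in the 2nd to 5th. A spring pulls it into the nearest (within 0.05); crossing a crest half-way takes 6 to 7 N at the post. Hard ends -0.47, 5.66. The lug meets the switch somewhere from -0.05 to -0.30: set differently each time.
- post (a point): steel finger post: round upright ribbed rod 14 mm in diameter, from the wheel's top (36 mm over the worktop) to 96 mm, 58 mm from the wheel's axis, circling with the wheel. This point is on the rod's axis, 76 mm over the worktop. Pinch it from above, fingertips at least 45 mm over the worktop all the way round.
- home_switch (a joint): travel in m of the home switch's black plunger: 0 out, grows as the wheel's lug (tab on the rim) presses it; counts as home from 0.002, must not pass 0.005, ends at 0.008. Spring: 1.5 N plus 1.4 N per mm, 82 mm from the axis. With the detent, the turning moment on the wheel is 0.45 Nm at 2 mm (8 N at the post), 0.8 Nm at 5 mm (14 N; less if the wrist twists too).
- bench_timer: bystander: small upright digital timer, 38x64x61 mm, origin under its centre
- stapler: bystander: black stapler, 32x137x44 mm, origin under its centre
- specimen_cup: bystander: clear specimen cup with a screw lid, 64 mm across, 63 mm high, origin under its centre
- note_pad: bystander: block of sticky notes, 67x68x21 mm, origin under its centre
There are look-alikes about, which are no part of the job. There is more than one size of the filter_unit; the one meant has the size given above.

How it is judged (in metres and radians):
On the way, in this order (a step that is already met when the one before it is completed fails the run):
1. the wheel is turned back past position 0 and its lug holds the home switch pressed at least 2 mm for 0.2 s (value of joint home_switch above 0.002 m and value of joint wheel below -0.03 rad), for 0.2 s.
2. the wheel rests in the third click after home (value of joint wheel between 3.02 and 3.26 rad), for 0.2 s.
At the end, for the whole second after the job is handed in: the wheel, after homing, rests still in its third click after home (3.142 rad within 0.12), the home switch is out (under 1 mm) (all of step 2 and velocity of joint wheel between -0.05 and 0.05 rad/s and value of joint home_switch below 0.001 m); the robot touches nothing.
It fails at once if the home switch is forced (pressed more than 5 mm) (value of joint home_switch above 0.005 m).
It fails at once if a bystander (timer, stapler, specimen cup, note pad) is pushed more than 30 mm or tipped over (distance of any of bench_timer, stapler, specimen_cup, note_pad from where it was at the start of the episode above 0.03 m or angle between any of bench_timer, specimen_cup's own z axis and vertical above 0.6 rad).
It also fails if it takes over 72 s, if anything falls off the work surface, if the arm or the gripper's body presses on something with over 40 N, if the wrist force passes 120 N, or if a joint passes its speed limit or range.

### The arm

A 6-joint arm with a two-finger parallel gripper is mounted at the origin on a cart in front of the work surface, level with it; the furniture and walls round the work are solid. World frame = base frame: x ahead of the robot, y to its left, z up, the work surface at z = 0. Lengths are in mm, angles in rad, forces in N, time in s.
With the tool pointing down it reaches from about 350 to 775 mm from the base axis. Payload 5.5 kg.
Tool frame: the origin (TCP) lies midway between the tips of the shut fingers; the grasp point (between the pads) lies 19 mm behind it; z points along the fingers, y is the direction in which the jaws open and shut (so a half turn about z gives the same grasp; the last joint's range is limited). The gripper opens to 85 mm and grips with 20 to 120 N. Pads are 22 mm wide; open, the fingers measure 114 mm over their backs; the gripper's body (76 mm by 85 mm) begins 54 mm behind the grasp point. The pads swing forward as they close: fully open they stand 13 mm farther back than shut.
Start: joints at [-1.256, 0.313, 0.046, 1.304, 0, 1.431], TCP at [252.59, -516.595, 231.323] pointing down, gripper open.
Joint ranges: [-2.76, 2.76], [-0.86, 1.69], [-1.03, 1.26], [-2.2, 2.34], [-1.47, 1.5], [-3.14, 3.14]. Speed limits (rad/s): [2.57, 2.57, 3.14, 3.14, 3.14, 3.14].

### API

Orientations are given as a 3x3 rotation matrix whose columns are the frame's x, y, z axes.
In Python, from rig import arm, capture, camera_info, workorder gives the robot as it stands. The module is installed in compiled form; this text tells all that it offers.
- The arm moves only by the tool jog_arm, never from a script. Its argument "motion" is a list of rows, each a list of 2 entries, a list of its own where there are three numbers: the shift along the tool's x, y, z in units of 25 mm (1.0 is 25 mm), then the turn, a rotation vector about the tool's x, y, z in units of 5 degrees (1.0 is 5 degrees). A call has exactly 5 rows; each row shifts and turns the commanded pose from where the row before left it, along the tool's axes as they then stand; what a row does not reach is not made up. A row lasts 1/10 s, in which the tool goes at most 50 mm and 8.59 degrees, less where a joint would pass 70% of its speed; a pose out of reach is approached as far as the arm can. A call is refused whole if a number of a shift passes 1 or a number of a turn 1, either way. A call with a gripper value outside its range is refused whole. "gripper" is the finger opening in mm, from 0 to 85.4, set as the call begins (left out, the last holds). The fingers move at their own pace and stop on an object; "force" is the grip in N (left out, the last holds). Time passes only in rows, so rows that do not move let the fingers close, or fill a call up. It gives the time, the measured TCP pose, the force and the opening at its end, in the units of the state.
- arm.sense(): the state, without advancing time (a new reading comes with each control period).
- capture(name): name is "scene" or "side" or "wrist"; returns the picture (400x640x3 uint8, red, green, blue); there is no depth.
- camera_info(name): a dict with "fx", "fy", "cx", "cy" (pixels), "dist" ([k1, k2, p1, p2, k3] as OpenCV has them; the pictures are not rectified), "T" (4x4, takes a point from camera to world coordinates). Camera axes: x right, y down, z forward; pixel columns grow to the right and rows downward; lengths in mm; the calibration is good to about 2 mm. A picture is of the moment at which its call begins: read the wrist's pose just before it. camera_info takes no time and is no camera call; for the wrist camera it gives the pose at the moment of the call.
- workorder.close_job(): hands the job in, once; it reports no verdict.
The state is a dict: "t": time; "joints": joint angles; "dq": joint speeds; "tau": joint torques, N m; "tool_pos": TCP position; "orientation": TCP orientation; "ft_force": force on the tool from outside, world axes, zero at the start; "wrist_torque": the same for the moment, N m; "finger_gap": finger opening in mm.
Only numpy, scipy, OpenCV 4.12 (cv2) and the standard library are available. Lean on these libraries where they do the work, as an engineer would, in place of code of your own. Each camera call takes 0.05 s, during which the arm holds its last target. There are 200 camera calls.

## Working session

There is one attempt and no reset: what is moved stays moved. The work goes in short steps, Python scripts to look and compute and a tool call to move; the robot and the scene stay as the last step left them, time stands still between calls to the robot, and variables do not carry over. Pictures are saved under pics/ and viewed, about 8 in all and at most 12, crops included, and the job is handed in when it is done.

Besides the shell and the picture viewer there is one more tool, called in YAML: its name, and indented under it one key for each argument. jog_arm: Moves the arm, as the interface text tells. Its arguments: {"type":"object","properties":{"motion":{"type":"array"},"gripper":{"type":"number"},"force":{"type":"number"}},"required":["motion"]}

```bash
mkdir -p pics; python3 - <<'E'
from rig import arm,capture,camera_info
import cv2
for n in("scene","side"):
    im=capture(n);cv2.imwrite(f"pics/{n}0.png",im[:,:,::-1])
    c=camera_info(n);print(n,c)
s=arm.sense();print(s)
E
```

```text
scene {'fx': 499.9770066429336, 'fy': 499.9770066429336, 'cx': 318.7366992964799, 'cy': 201.92115759583933, 'dist': array([-0.05391869,  0.        ,  0.        ,  0.        ,  0.        ]), 'T': array([[ 8.82250307e-01, -3.11466093e-01,  3.53020210e-01,
         4.63377637e+01],
       [-4.70683376e-01, -5.68331079e-01,  6.74875503e-01,
        -1.21587817e+03],
       [-9.56847909e-03, -7.61569864e-01, -6.48012181e-01,
         9.29689059e+02],
       [ 0.00000000e+00,  0.00000000e+00,  0.00000000e+00,
         1.00000000e+00]])}
side {'fx': 428.441307688483, 'fy': 428.441307688483, 'cx': 318.86605581662815, 'cy': 193.3567525737162, 'dist': array([-0.05407049,  0.        ,  0.        ,  0.        ,  0.        ]), 'T': array([[-9.95931970e-01, -6.76960624e-02,  5.94706136e-02,
         4.39311497e+02],
       [-8.83400629e-02,  6.03427580e-01, -7.92509425e-01,
         6.13329106e+02],
       [ 1.77635591e-02, -7.94539111e-01, -6.06953093e-01,
         8.02550665e+02],
       [ 0.00000000e+00,  0.00000000e+00,  0.00000000e+00,
         1.00000000e+00]])}
{'t': 0.1, 'joints': array([-1.25559161e+00,  3.13927608e-01,  4.50957825e-02,  1.30360176e+00,
       -9.90868678e-06,  1.43119833e+00]), 'dq': array([ 0.0012446 , -0.0027007 ,  0.00375292, -0.00088355,  0.00172361,
        0.0002134 ]), 'tau': array([ 1.66982289e-03, -4.81727600e+01,  2.99242973e+01,  1.27798843e-02,
       -2.08965621e-04,  1.08927020e-05]), 'tool_pos': array([ 252.43627421, -516.11845674,  230.49803595]), 'orientation': array([[ 8.98347763e-01,  4.39284678e-01, -5.16989030e-04],
       [ 4.39284928e-01, -8.98346447e-01,  1.55352437e-03],
       [ 2.18004196e-04, -1.62271063e-03, -9.99998660e-01]]), 'ft_force': array([-0.73752397, -0.76962714,  0.33273982]), 'wrist_torque': array([ 0.01533174, -0.02354754,  0.01520073]), 'finger_gap': 85.460626206016}
```

View pics/scene0.png

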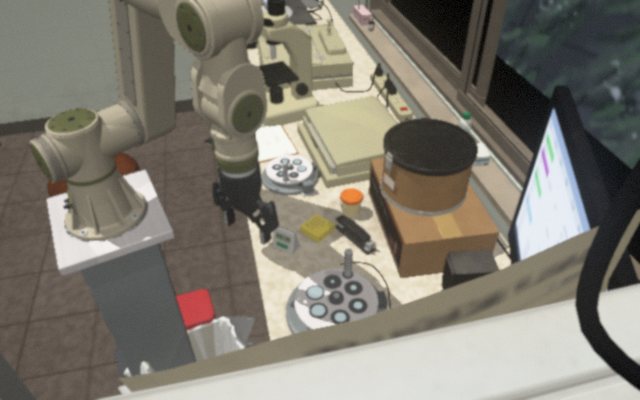

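View pics/side0.png

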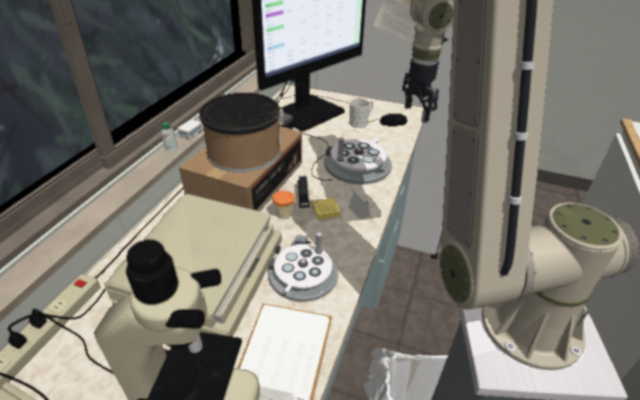

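The scene view shows unit A with its wheel at about (338,298) and post at (348,262), and unit B at (290,173). The side view shows A at (358,158) and B at (303,272). The timer, pad, stapler and cup lie between them. Next I check sizes.

```bash
cat > h.py <<'E'
import numpy as np,cv2
from rig import arm,capture,camera_info
def K(c): return np.array([[c["fx"],0,c["cx"]],[0,c["fy"],c["cy"]],[0,0,1]])
def onplane(c,uv,z):
    p=cv2.undistortPoints(np.array(uv,float).reshape(-1,1,2),K(c),c["dist"]).reshape(-1,2)
    d=np.c_[p,np.ones(len(p))]@c["T"][:3,:3].T; o=c["T"][:3,3]
    return o+d*((z-o[2])/d[:,2])[:,None]
def proj(c,P):
    Ti=np.linalg.inv(c["T"])
    return cv2.projectPoints(np.array(P,float).reshape(-1,1,3),cv2.Rodrigues(Ti[:3,:3])[0],Ti[:3,3],K(c),c["dist"])[0].reshape(-1,2)
E
python3 - <<'E'
from h import *
s=camera_info("scene");d=camera_info("side")
r=lambda a:print(np.round(a).tolist())
print("A side: foot L,R, wheel L,R,c, post");
r(onplane(d,[(326,162),(392,165)],8)); r(onplane(d,[(357,153)],36)); 
print("B side");r(onplane(d,[(268,280),(337,280)],8)); r(onplane(d,[(303,265)],36))
print("scene A,B wheel c");r(onplane(s,[(337,299),(290,170)],36))
r(onplane(s,[(262,178),(318,180)],8))
print("others scene: timer,pad,stapler,cup");r(onplane(s,[(286,247),(317,232),(355,236),(350,208)],0))
print("side");r(onplane(d,[(362,212),(326,212),(304,200),(284,212)],0))
I=cv2.imread("pics/scene0.png")[225:345,265:405];J=cv2.imread("pics/side0.png")[115:195,290:410]
I=cv2.resize(I,(560,480),interpolation=3);J=cv2.resize(J,(720,480),interpolation=3)
K_=cv2.resize(cv2.imread("pics/side0.png")[220:310,250:355],(560,480),interpolation=3)
J=cv2.resize(J,(400,267));K_=cv2.resize(K_,(400,333))
out=np.zeros((600,800,3),np.uint8);out[:333,:400]=K_;out[333:,:400]=J;out[:343,400:]=cv2.resize(I,(400,343))
cv2.imwrite("pics/c1.png",out)
E
```

```text
A side: foot L,R, wheel L,R,c, post
[[509.0, -601.0, 8.0], [286.0, -608.0, 8.0]]
[[406.0, -625.0, 36.0]]
B side
[[609.0, -67.0, 8.0], [443.0, -85.0, 8.0]]
[[527.0, -99.0, 36.0]]
scene A,B wheel c
[[411.0, -602.0, 36.0], [527.0, -114.0, 36.0]]
[[451.0, -75.0, 8.0], [594.0, -165.0, 8.0]]
others scene: timer,pad,stapler,cup
[[393.0, -366.0, 0.0], [490.0, -355.0, 0.0], [572.0, -417.0, -0.0], [618.0, -314.0, -0.0]]
side
[[384.0, -359.0, 0.0], [489.0, -348.0, 0.0], [560.0, -397.0, 0.0], [611.0, -334.0, 0.0]]
```

View pics/c1.png

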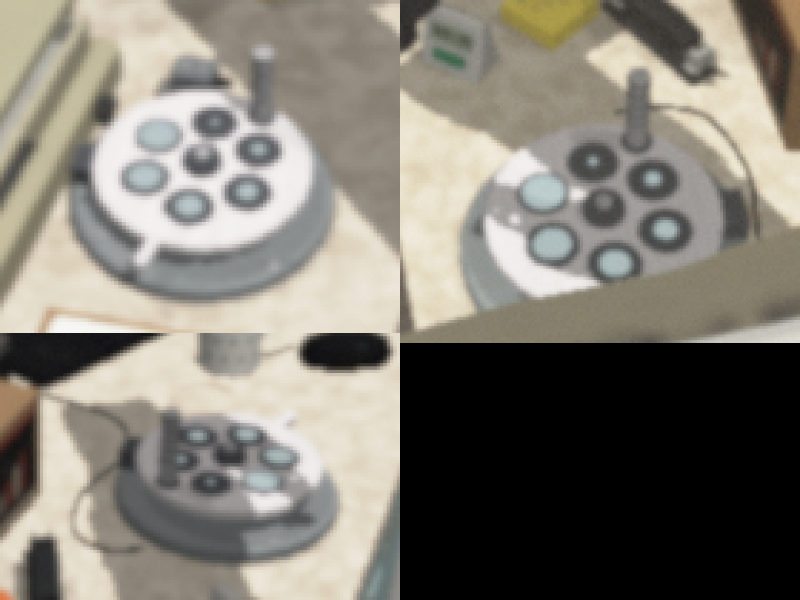

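B's foot measures about 168 mm, so it is the 172 mm unit; A's is about 225 mm. I move over B.

jog_arm:
  motion:
    - [[0.8,-0.45,0],[0,0,0]]
    - [[0.8,-0.45,0],[0,0,0]]
    - [[0.8,-0.45,0],[0,0,0]]
    - [[0.8,-0.45,0],[0,0,0]]
    - [[0.8,-0.45,0],[0,0,0]]

```text
t: 0.6
tool_pos: [318.0, -421.1, 230.8]
orientation: [[0.898, 0.439, -0.0], [0.439, -0.898, 0.001], [0.0, -0.001, -1.0]]
ft_force: [0.9, -0.4, 0.3]
finger_gap: 85.1
```

jog_arm:
  motion:
    - [[0.8,-0.45,0],[0,0,0]]
    - [[0.8,-0.45,0],[0,0,0]]
    - [[0.8,-0.45,0],[0,0,0]]
    - [[0.8,-0.45,0],[0,0,0]]
    - [[0.8,-0.45,0],[0,0,0]]

```text
t: 1.1
tool_pos: [383.1, -326.6, 230.9]
orientation: [[0.898, 0.439, -0.001], [0.439, -0.898, 0.001], [-0.0, -0.001, -1.0]]
ft_force: [1.2, -0.3, 0.1]
finger_gap: 85.2
```

jog_arm:
  motion:
    - [[0.8,-0.45,0],[0,0,0]]
    - [[0.8,-0.45,0],[0,0,0]]
    - [[0.8,-0.45,0],[0,0,0]]
    - [[0.8,-0.45,0],[0,0,0]]
    - [[0,0,0],[0,0,0]]

```text
t: 1.6
tool_pos: [435.7, -250.1, 230.9]
orientation: [[0.897, 0.442, -0.0], [0.442, -0.897, 0.001], [0.0, -0.001, -1.0]]
ft_force: [1.0, 0.1, -0.1]
finger_gap: 85.5
```

```bash
python3 - <<'E'
from h import *
c=camera_info("wrist");s=arm.sense()
im=capture("wrist");cv2.imwrite("pics/w1.png",im[:,:,::-1])
print(s["tool_pos"],s["joints"].round(3),s["t"]);print(c["T"].round(3),c["fx"])
print(proj(c,[[527,-107,36]]))
E
```

```text
[ 435.66885104 -250.0536156   230.94382367] [-6.810e-01  1.730e-01 -1.370e-01  1.261e+00  1.000e-03  2.002e+00] 1.6
[[ 4.42000e-01 -8.57000e-01 -2.66000e-01  5.04384e+02]
 [-8.97000e-01 -4.23000e-01 -1.28000e-01 -2.17060e+02]
 [-3.00000e-03  2.95000e-01 -9.56000e-01  3.72690e+02]
 [ 0.00000e+00  0.00000e+00  0.00000e+00  1.00000e+00]] 303.6604997018953
[[231.89849349  37.70353699]]
```

View pics/w1.png

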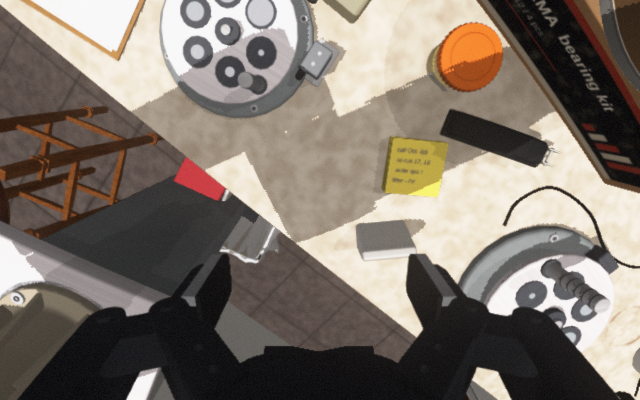

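The wrist view shows B at (230,40) with a plain post at (250,82) and its switch at (318,60). A is at about (545,300) with a ribbed post, so I compare their sizes more carefully.

```bash
python3 - <<'E'
from h import *
c=camera_info("wrist")
def fit(P):
    A=np.c_[2*P[:,:2],np.ones(len(P))];x=np.linalg.lstsq(A,(P[:,:2]**2).sum(1),rcond=None)[0]
    return x[:2].round(),2*np.sqrt(x[2]+x[0]**2+x[1]**2).round()
for z in(0,10,20): print(z,"B",fit(onplane(c,[(159,35),(172,80),(200,108),(240,117),(290,98),(312,30)],z)),
 "A",fit(onplane(c,[(459,300),(478,258),(510,234),(545,226),(590,238)],z)))
im=cv2.imread("pics/w1.png");o=np.zeros((600,800,3),np.uint8)
o[:300,:]=0
o[:520,:400]=cv2.resize(im[0:130,140:340],(400,260)).repeat(1,0) if 0 else cv2.resize(im[0:130,150:350],(400,260))[np.r_[0:260,0:260]]*(np.arange(520)<260)[:,None,None]
o[:600,400:]=cv2.resize(im[210:360,440:640],(400,300))[np.r_[0:300,0:300]]*(np.arange(600)<300)[:,None,None]
cv2.imwrite("pics/c2.png",o[:300])
E
```

```text
0 B (array([ 529., -100.]), np.float64(174.0)) A (array([ 409., -615.]), np.float64(222.0))
10 B (array([ 528., -103.]), np.float64(170.0)) A (array([ 412., -605.]), np.float64(216.0))
20 B (array([ 528., -106.]), np.float64(166.0)) A (array([ 414., -594.]), np.float64(210.0))
```

View pics/c2.png

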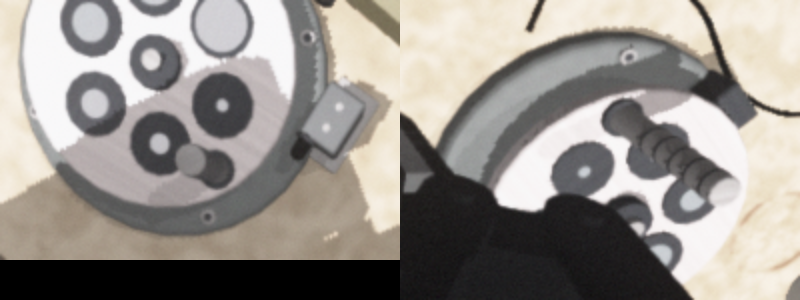

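B is the unit: foot 172 mm, centre near (528,-103). Next come the post, switch and lug angles.

```bash
python3 - <<'E'
from h import *
c=camera_info("wrist");d=camera_info("side");C=np.array([528,-103.])
def show(n,P):
    for p in P: v=p[:2]-C; print(n,p.round(),"r",np.hypot(*v).round(1),"ang",np.degrees(np.arctan2(v[1],v[0])).round(1))
show("switch",onplane(c,[(317,62)],37));show("plunger",onplane(c,[(300,75)],25))
show("post base",onplane(c,[(257,84)],36));show("post top",onplane(c,[(245,80)],96))
show("post side top",onplane(d,[(318.8,234.5)],96));show("post side base",onplane(d,[(318.8,251.5)],36))
show("lug side",onplane(d,[(288.6,287)],28));show("wheel hub w",onplane(c,[(227,30)],48));show("hub side",onplane(d,[(303.3,260)],48))
s=arm.sense();print(s["orientation"][:,1])
E
```

```text
switch [ 543. -196.   37.] r 94.6 ang -80.8
plunger [ 525. -185.   25.] r 82.0 ang -92.2
post base [ 496. -149.   36.] r 56.0 ang -124.3
post top [ 496. -151.   96.] r 57.4 ang -123.5
post side top [ 494. -146.   96.] r 54.8 ang -128.0
post side base [ 493. -149.   36.] r 57.2 ang -127.2
lug side [553. -34.  28.] r 73.4 ang 69.8
wheel hub w [ 530. -105.   48.] r 3.1 ang -46.3
hub side [ 527. -104.   48.] r 1.3 ang -129.0
[ 4.41447077e-01 -8.97287131e-01 -5.31598727e-04]
```

jog_arm:
  motion:
    - [[0.79,-0.51,0],[0,0,0]]
    - [[0.79,-0.51,0],[0,0,0]]
    - [[0.79,-0.51,0],[0,0,0]]
    - [[0.79,-0.51,0],[0,0,0]]
    - [[0.78,-0.5,0],[0,0,0]]

```text
t: 2.15
tool_pos: [495.5, -152.0, 231.1]
orientation: [[0.899, 0.438, -0.001], [0.438, -0.899, -0.0], [-0.001, 0.0, -1.0]]
ft_force: [-0.5, 0.4, -0.4]
finger_gap: 85.6
```

jog_arm:
  motion:
    - [[0,0,0.7],[0,0,-1]]
    - [[0,0,0.7],[0,0,-1]]
    - [[0,0,0.7],[0,0,-1]]
    - [[0,0,0.7],[0,0,-1]]
    - [[0,0,0.7],[0,0,-1]]

```text
t: 2.65
tool_pos: [495.0, -152.8, 142.9]
orientation: [[0.627, 0.779, -0.0], [0.779, -0.627, -0.0], [-0.001, -0.0, -1.0]]
ft_force: [0.4, -0.8, 0.3]
finger_gap: 85.1
```

jog_arm:
  motion:
    - [[0,0,0],[0,0,-0.8]]
    - [[0,0,0],[0,0,0]]
    - [[0,0,0],[0,0,0]]
    - [[0,0,0],[0,0,0]]
    - [[0,0,0],[0,0,0]]

```text
t: 3.15
tool_pos: [495.8, -152.2, 144.2]
orientation: [[0.574, 0.819, 0.001], [0.819, -0.574, -0.001], [-0.0, 0.001, -1.0]]
ft_force: [0.4, -0.7, -0.8]
finger_gap: 85.2
```

```bash
python3 - <<'E'
from h import *
c=camera_info("wrist");s=arm.sense()
im=capture("wrist");cv2.imwrite("pics/w2.png",im[:,:,::-1])
print(s["tool_pos"],s["joints"].round(3),s["t"],s["ft_force"],s["wrist_torque"])
print(proj(c,[[528,-104,48],[495.5,-150,96],[495.5,-150,36]]))
E
```

```text
[ 495.7854065  -152.16602052  144.23253813] [-0.453  0.248 -0.261  1.061 -0.     1.729] 3.15 [ 0.43346067 -0.66524612 -0.79527833] [ 0.04922367 -0.01573459 -0.03939383]
[[315.80194684 131.6841291 ]
 [315.01215931 222.97456183]
 [315.8153293  197.49514552]]
```

View pics/w2.png

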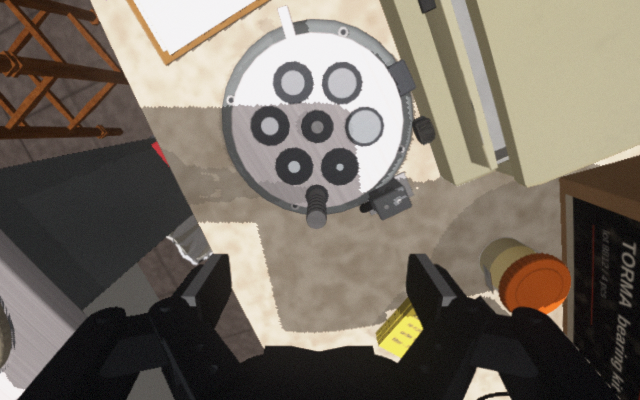

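Hub at (317,126), post top at (316,220) and base near (317,190), lug at (287,20), plunger tip at (365,208). I refine the centre.

```bash
python3 - <<'E'
from h import *
c=camera_info("wrist")
C=onplane(c,[(317.5,125.5)],48)[0][:2]; print("C hub",C)
# wheel rim circle fit from foot outline and apertures
ap=onplane(c,[(293,83),(342,83),(365,126),(340,166),(294,166),(270,126)],36)[:,:2];print("ap mean",ap.mean(0),np.hypot(*(ap-ap.mean(0)).T).round(1))
C=ap.mean(0)
for n,uv,z in(("top",(316,221),96),("base",(317,191),36),("lug",(289,27),30),("plunger",(364,208),28),("switch",(390,198),37)):
    p=onplane(c,[uv],z)[0];v=p[:2]-C;print(n,p.round(1),np.hypot(*v).round(1),np.degrees(np.arctan2(v[1],v[0])).round(1))
E
```

```text
C hub [ 531.69284994 -100.81621352]
ap mean [ 530.98302785 -101.49914778] [37.7 37.9 38.3 37.7 38.  38.1]
top [ 496.8 -149.1   96. ] 58.6 -125.7
base [ 499.6 -145.7   36. ] 54.2 -125.3
lug [555.7 -28.6  30. ] 76.9 71.3
plunger [ 523.8 -184.6   28. ] 83.4 -94.9
switch [ 547.5 -186.5   37. ] 86.6 -79.0
```

jog_arm:
  motion:
    - [[0.14,-0.04,0.7],[0,0,0]]
    - [[0,0,0.7],[0,0,0]]
    - [[0,0,0.7],[0,0,0]]
    - [[0,0,0.7],[0,0,0]]
    - [[0,0,0.7],[0,0,0]]

```text
t: 3.7
tool_pos: [497.0, -148.4, 55.9]
orientation: [[0.573, 0.82, 0.001], [0.82, -0.573, -0.0], [0.0, 0.001, -1.0]]
ft_force: [-0.6, -0.1, -0.6]
finger_gap: 85.3
```

jog_arm:
  motion:
    - [[0,0,0],[0,0,0]]
    - [[0,0,0],[0,0,0]]
    - [[0,0,0],[0,0,0]]
    - [[0,0,0],[0,0,0]]
    - [[0,0,0],[0,0,0]]
  gripper: 0
  force: 30

```text
t: 4.2
tool_pos: [497.2, -148.6, 57.2]
orientation: [[0.573, 0.82, 0.001], [0.82, -0.573, -0.001], [0.0, 0.001, -1.0]]
ft_force: [-2.4, -0.2, 7.2]
finger_gap: 13.1
```

jog_arm:
  motion:
    - [[0,0,0],[0,0,0]]
    - [[0,0,0],[0,0,0]]
    - [[0,0,0],[0,0,0]]
    - [[0,0,0],[0,0,0]]
    - [[0,0,0],[0,0,0]]

```text
t: 4.7
tool_pos: [497.2, -148.6, 57.2]
orientation: [[0.573, 0.82, 0.001], [0.82, -0.573, -0.001], [0.0, 0.001, -1.0]]
ft_force: [-1.3, -0.2, 5.8]
finger_gap: 13.4
```

```bash
cat >> h.py <<'E'
def st(C=(530.5,-101.5)):
    s=arm.sense();p=s["tool_pos"];v=p[:2]-np.array(C);F=s["ft_force"]
    a=np.arctan2(v[1],v[0]);R=s["orientation"]
    M=(v[0]*F[1]-v[1]*F[0])/1000+s["wrist_torque"][2]
    print("t",s["t"],"p",p.round(1),"r",np.hypot(*v).round(1),"ang",np.degrees(a).round(2),"xyaw",np.degrees(np.arctan2(R[1,0],R[0,0])).round(2),
     "F",F.round(1),"Frad",(F[:2]@v/np.hypot(*v)).round(1),"Ftan",((v[0]*F[1]-v[1]*F[0])/np.hypot(*v)).round(1),"Tz",s["wrist_torque"].round(3),"M",M.round(3),"gap",s["finger_gap"].round(1),"j",s["joints"].round(2))
E
python3 -c "from h import *;st()"
```

```text
Traceback (most recent call last):
  File "h.py", line 16, in st
    "F",F.round(1),"Frad",(F[:2]@v/np.hypot(*v)).round(1),"Ftan",((v[0]*F[1]-v[1]*F[0])/np.hypot(*v)).round(1),"Tz",s["wrist_torque"].round(3),"M",M.round(3),"gap",s["finger_gap"].round(1),"j",s["joints"].round(2))
                                                                                                                                                                    ^^^^^^^^^^^^^^^^^^^^^
AttributeError: 'float' object has no attribute 'round'
```

jog_arm:
  motion:
    - [[0.009,0.202,0],[0,0,-1]]
    - [[0.009,0.202,0],[0,0,-1]]
    - [[0.009,0.202,0],[0,0,-1]]
    - [[0.009,0.202,0],[0,0,-1]]
    - [[0.009,0.202,0],[0,0,-1]]

```text
t: 5.2
tool_pos: [519.5, -157.9, 57.2]
orientation: [[0.17, 0.986, -0.001], [0.986, -0.17, -0.0], [-0.0, -0.001, -1.0]]
ft_force: [-3.3, 0.8, 8.1]
finger_gap: 13.1
```

```bash
sed -i 's/s\["finger_gap"\].round(1)/round(s["finger_gap"],1)/' h.py; python3 -c "from h import *;st()"
```

```text
t 5.2 p [ 519.5 -157.9   57.2] r 57.5 ang -101.04 xyaw 80.24 F [-3.3  0.8  8.1] Frad -0.1 Ftan -3.4 Tz [ 0.284  0.582 -0.035] M -0.23 gap 13.1 j [-0.44  0.37 -0.32  0.88 -0.    1.3 ]
```

jog_arm:
  motion:
    - [[0.009,0.202,0],[0,0,-1]]
    - [[0.009,0.202,0],[0,0,-1]]
    - [[0.009,0.202,0],[0,0,-1]]
    - [[0.009,0.202,0],[0,0,-1]]
    - [[0.009,0.202,0],[0,0,-1]]

```text
t: 5.7
tool_pos: [545.5, -156.5, 57.1]
orientation: [[-0.264, 0.965, 0.001], [0.965, 0.264, 0.0], [-0.0, 0.001, -1.0]]
ft_force: [-1.3, 2.5, 6.1]
finger_gap: 13.1
```

jog_arm:
  motion:
    - [[0.009,0.202,0],[0,0,-1]]
    - [[0.009,0.202,0],[0,0,-1]]
    - [[0.009,0.202,0],[0,0,-1]]
    - [[0.009,0.202,0],[0,0,-1]]
    - [[0.009,0.202,0],[0,0,-1]]

```text
t: 6.2
tool_pos: [566.6, -145.3, 57.2]
orientation: [[-0.646, 0.763, -0.001], [0.763, 0.646, -0.001], [0.0, -0.001, -1.0]]
ft_force: [-5.2, -0.8, 8.3]
finger_gap: 13.4
```

```bash
python3 -c "from h import *;st()"
```

```text
t 6.2 p [ 566.6 -145.3   57.2] r 56.7 ang -50.52 xyaw 130.24 F [-5.2 -0.8  8.3] Frad -2.6 Ftan -4.5 Tz [-0.054  0.983 -0.053] M -0.309 gap 13.4 j [-0.39  0.44 -0.21  0.92 -0.    0.48]
```

jog_arm:
  motion:
    - [[0.009,0.202,0],[0,0,-1]]
    - [[0.009,0.202,0],[0,0,-1]]
    - [[0.009,0.202,0],[0,0,-1]]
    - [[0.009,0.202,0],[0,0,-1]]
    - [[0.009,0.202,0],[0,0,-1]]

```text
t: 6.7
tool_pos: [581.9, -124.8, 57.1]
orientation: [[-0.908, 0.418, -0.001], [0.418, 0.908, 0.0], [0.001, -0.0, -1.0]]
ft_force: [-2.9, 1.3, 6.7]
finger_gap: 13.3
```

jog_arm:
  motion:
    - [[0.009,0.202,0],[0,0,-1]]
    - [[0.009,0.202,0],[0,0,-1]]
    - [[0.009,0.202,0],[0,0,-1]]
    - [[0.009,0.202,0],[0,0,-1]]
    - [[0.009,0.202,0],[0,0,-1]]

```text
t: 7.2
tool_pos: [586.8, -101.3, 57.1]
orientation: [[-1.0, -0.004, -0.002], [-0.004, 1.0, -0.002], [0.002, -0.002, -1.0]]
ft_force: [-6.4, -3.7, 8.6]
finger_gap: 13.2
```

jog_arm:
  motion:
    - [[0.009,0.202,0],[0,0,-1]]
    - [[0.009,0.202,0],[0,0,-1]]
    - [[0.009,0.202,0],[0,0,-1]]
    - [[0.009,0.202,0],[0,0,-1]]
    - [[0.009,0.202,0],[0,0,-1]]

```text
t: 7.7
tool_pos: [581.4, -77.5, 57.1]
orientation: [[-0.905, -0.426, -0.001], [-0.426, 0.905, -0.003], [0.002, -0.002, -1.0]]
ft_force: [-6.4, -3.4, 7.7]
finger_gap: 13.1
```

```bash
python3 -c "from h import *;st()"
```

```text
t 7.7 p [581.4 -77.5  57.1] r 56.3 ang 25.26 xyaw -154.82 F [-6.4 -3.4  7.7] Frad -7.2 Ftan -0.3 Tz [-0.578  1.112  0.066] M 0.047 gap 13.1 j [-0.27  0.44 -0.21  0.92 -0.   -0.71]
```

jog_arm:
  motion:
    - [[0.009,0.202,0],[0,0,-1]]
    - [[0.009,0.202,0],[0,0,-1]]
    - [[0.009,0.202,0],[0,0,-1]]
    - [[0.009,0.202,0],[0,0,-1]]
    - [[0.009,0.202,0],[0,0,-1]]

```text
t: 8.2
tool_pos: [566.1, -57.7, 57.1]
orientation: [[-0.64, -0.768, -0.001], [-0.768, 0.64, -0.003], [0.003, -0.001, -1.0]]
ft_force: [-4.4, -5.5, 8.0]
finger_gap: 13.1
```

jog_arm:
  motion:
    - [[0.002,0.04,0],[0,0,-0.2]]
    - [[0.002,0.04,0],[0,0,-0.2]]
    - [[0.002,0.04,0],[0,0,-0.2]]
    - [[0.002,0.04,0],[0,0,-0.2]]
    - [[0,0,0],[0,0,0]]

```text
t: 8.7
tool_pos: [563.3, -55.5, 57.1]
orientation: [[-0.588, -0.809, -0.001], [-0.809, 0.588, -0.003], [0.003, -0.001, -1.0]]
ft_force: [-4.3, -5.1, 6.1]
finger_gap: 13.2
```

```bash
python3 -c "from h import *;st()"
```

```text
t 8.7 p [563.3 -55.5  57.1] r 56.5 ang 54.53 xyaw -125.98 F [-4.3 -5.1  6.1] Frad -6.6 Ftan 0.6 Tz [-0.792  0.815 -0.013] M 0.02 gap 13.2 j [-0.24  0.41 -0.27  0.9  -0.   -1.18]
```

jog_arm:
  motion:
    - [[0.001,0.02,0],[0,0,-0.1]]
    - [[0.001,0.02,0],[0,0,-0.1]]
    - [[0.001,0.02,0],[0,0,-0.1]]
    - [[0,0,0],[0,0,0]]
    - [[0,0,0],[0,0,0]]

```text
t: 9.2
tool_pos: [562.3, -54.8, 57.2]
orientation: [[-0.567, -0.824, -0.0], [-0.824, 0.567, -0.003], [0.003, -0.002, -1.0]]
ft_force: [-3.8, -5.3, 7.0]
finger_gap: 13.1
```

```bash
python3 -c "from h import *;st()"
```

```text
t 9.2 p [562.3 -54.8  57.2] r 56.5 ang 55.72 xyaw -124.52 F [-3.8 -5.3  7. ] Frad -6.5 Ftan 0.2 Tz [-0.846  0.721 -0.022] M -0.013 gap 13.1 j [-0.24  0.41 -0.27  0.9  -0.   -1.21]
```

jog_arm:
  motion:
    - [[0.001,0.02,0],[0,0,-0.1]]
    - [[0.001,0.02,0],[0,0,-0.1]]
    - [[0.001,0.02,0],[0,0,-0.1]]
    - [[0,0,0],[0,0,0]]
    - [[0,0,0],[0,0,0]]

```text
t: 9.7
tool_pos: [561.2, -54.1, 57.2]
orientation: [[-0.545, -0.838, 0.0], [-0.838, 0.545, -0.003], [0.003, -0.002, -1.0]]
ft_force: [-2.8, -4.7, 5.8]
finger_gap: 13.1
```

```bash
python3 -c "from h import *;st()"
```

```text
t 9.7 p [561.2 -54.1  57.2] r 56.5 ang 57.12 xyaw -123.02 F [-2.8 -4.7  5.8] Frad -5.4 Ftan -0.2 Tz [-0.82   0.65  -0.085] M -0.095 gap 13.1 j [-0.24  0.4  -0.27  0.9  -0.   -1.23]
```

jog_arm:
  motion:
    - [[0.001,0.02,0],[0,0,-0.1]]
    - [[0.001,0.02,0],[0,0,-0.1]]
    - [[0,0,0],[0,0,0]]
    - [[0,0,0],[0,0,0]]
    - [[0,0,0],[0,0,0]]

```text
t: 10.2
tool_pos: [560.3, -53.5, 57.2]
orientation: [[-0.53, -0.848, 0.0], [-0.848, 0.53, -0.003], [0.003, -0.002, -1.0]]
ft_force: [-2.0, -4.2, 6.2]
finger_gap: 13.5
```

```bash
python3 -c "from h import *;st()"
```

```text
t 10.2 p [560.3 -53.5  57.2] r 56.5 ang 58.11 xyaw -122.02 F [-2.  -4.2  6.2] Frad -4.6 Ftan -0.5 Tz [-0.797  0.56  -0.059] M -0.086 gap 13.5 j [-0.24  0.4  -0.27  0.89 -0.   -1.25]
```

jog_arm:
  motion:
    - [[0.001,0.02,0],[0,0,-0.1]]
    - [[0.001,0.02,0],[0,0,-0.1]]
    - [[0,0,0],[0,0,0]]
    - [[0,0,0],[0,0,0]]
    - [[0,0,0],[0,0,0]]

```text
t: 10.7
tool_pos: [559.5, -53.1, 57.2]
orientation: [[-0.515, -0.857, 0.0], [-0.857, 0.515, -0.003], [0.002, -0.002, -1.0]]
ft_force: [-2.0, -5.4, 5.0]
finger_gap: 13.0
```

```bash
python3 -c "from h import *;st()"
```

```text
t 10.7 p [559.5 -53.1  57.2] r 56.5 ang 59.06 xyaw -121.02 F [-2.  -5.4  5. ] Frad -5.6 Ftan -1.0 Tz [-0.75   0.503 -0.051] M -0.109 gap 13.0 j [-0.24  0.4  -0.28  0.89 -0.   -1.27]
```

jog_arm:
  motion:
    - [[0.001,0.02,0],[0,0,-0.1]]
    - [[0.001,0.02,0],[0,0,-0.1]]
    - [[0,0,0],[0,0,0]]
    - [[0,0,0],[0,0,0]]
    - [[0,0,0],[0,0,0]]

```text
t: 11.2
tool_pos: [558.7, -52.6, 57.2]
orientation: [[-0.5, -0.866, 0.001], [-0.866, 0.5, -0.003], [0.002, -0.002, -1.0]]
ft_force: [-2.5, -4.5, 5.4]
finger_gap: 12.9
```

```bash
python3 -c "from h import *;st()"
```

```text
t 11.2 p [558.7 -52.6  57.2] r 56.5 ang 60.04 xyaw -120.02 F [-2.5 -4.5  5.4] Frad -5.1 Ftan -0.1 Tz [-0.804  0.525 -0.08 ] M -0.083 gap 12.9 j [-0.24  0.4  -0.28  0.89 -0.   -1.28]
```

jog_arm:
  motion:
    - [[0.001,0.02,0],[0,0,-0.1]]
    - [[0.001,0.02,0],[0,0,-0.1]]
    - [[0,0,0],[0,0,0]]
    - [[0,0,0],[0,0,0]]
    - [[0,0,0],[0,0,0]]

```text
t: 11.7
tool_pos: [557.9, -52.1, 57.2]
orientation: [[-0.485, -0.874, 0.001], [-0.874, 0.485, -0.003], [0.002, -0.002, -1.0]]
ft_force: [-3.0, -4.7, 5.3]
finger_gap: 12.9
```

```bash
python3 -c "from h import *;st()"
```

```text
t 11.7 p [557.9 -52.1  57.2] r 56.5 ang 61.0 xyaw -119.02 F [-3.  -4.7  5.3] Frad -5.6 Ftan 0.3 Tz [-0.721  0.497 -0.129] M -0.11 gap 12.9 j [-0.23  0.4  -0.28  0.89 -0.   -1.3 ]
```

jog_arm:
  motion:
    - [[0.001,0.02,0],[0,0,-0.1]]
    - [[0.001,0.02,0],[0,0,-0.1]]
    - [[0,0,0],[0,0,0]]
    - [[0,0,0],[0,0,0]]
    - [[0,0,0],[0,0,0]]

```text
t: 12.2
tool_pos: [557.1, -51.6, 57.2]
orientation: [[-0.47, -0.883, 0.001], [-0.883, 0.47, -0.003], [0.002, -0.002, -1.0]]
ft_force: [-2.6, -3.9, 5.0]
finger_gap: 13.0
```

```bash
python3 -c "from h import *;st()"
```

```text
t 12.2 p [557.1 -51.6  57.2] r 56.5 ang 61.96 xyaw -118.02 F [-2.6 -3.9  5. ] Frad -4.6 Ftan 0.5 Tz [-0.789  0.455 -0.106] M -0.079 gap 13.0 j [-0.23  0.4  -0.28  0.89 -0.   -1.32]
```

jog_arm:
  motion:
    - [[0.001,0.02,0],[0,0,-0.1]]
    - [[0.001,0.02,0],[0,0,-0.1]]
    - [[0,0,0],[0,0,0]]
    - [[0,0,0],[0,0,0]]
    - [[0,0,0],[0,0,0]]

```text
t: 12.7
tool_pos: [556.2, -51.2, 57.2]
orientation: [[-0.454, -0.891, 0.001], [-0.891, 0.454, -0.003], [0.002, -0.002, -1.0]]
ft_force: [-1.7, -4.1, 5.2]
finger_gap: 12.9
```

```bash
python3 -c "from h import *;st()"
```

```text
t 12.7 p [556.2 -51.2  57.2] r 56.5 ang 62.97 xyaw -117.01 F [-1.7 -4.1  5.2] Frad -4.5 Ftan -0.4 Tz [-0.727  0.451 -0.136] M -0.156 gap 12.9 j [-0.23  0.39 -0.29  0.89 -0.   -1.33]
```

jog_arm:
  motion:
    - [[0.001,0.02,0],[0,0,-0.1]]
    - [[0.001,0.02,0],[0,0,-0.1]]
    - [[0,0,0],[0,0,0]]
    - [[0,0,0],[0,0,0]]
    - [[0,0,0],[0,0,0]]

```text
t: 13.2
tool_pos: [555.7, -50.9, 57.2]
orientation: [[-0.439, -0.899, 0.002], [-0.899, 0.439, -0.003], [0.002, -0.003, -1.0]]
ft_force: [-0.2, -5.2, 4.7]
finger_gap: 13.3
```

```bash
python3 -c "from h import *;st()"
```

```text
t 13.2 p [555.7 -50.9  57.2] r 56.5 ang 63.55 xyaw -116.02 F [-0.2 -5.2  4.7] Frad -4.7 Ftan -2.1 Tz [-0.895  0.283 -0.217] M -0.337 gap 13.3 j [-0.23  0.39 -0.29  0.89 -0.   -1.35]
```

Contact found at about 63.3°, with M rising from 0.1 to 0.34 Nm. My model puts the plunger at about 1 mm, so I aim for M ≈ 0.58 (3 mm).

jog_arm:
  motion:
    - [[0.001,0.02,0],[0,0,-0.1]]
    - [[0.001,0.02,0],[0,0,-0.1]]
    - [[0,0,0],[0,0,0]]
    - [[0,0,0],[0,0,0]]
    - [[0,0,0],[0,0,0]]

```text
t: 13.7
tool_pos: [555.1, -50.6, 57.2]
orientation: [[-0.423, -0.906, 0.002], [-0.906, 0.423, -0.003], [0.002, -0.003, -1.0]]
ft_force: [-0.8, -4.3, 5.2]
finger_gap: 13.3
```

```bash
python3 -c "from h import *;st()"
```

```text
t 13.7 p [555.1 -50.6  57.2] r 56.5 ang 64.25 xyaw -115.03 F [-0.8 -4.3  5.2] Frad -4.2 Ftan -1.1 Tz [-0.954  0.12  -0.221] M -0.283 gap 13.3 j [-0.23  0.39 -0.29  0.89 -0.   -1.37]
```

```bash
cat >> h.py <<'E'
def avg(n=6,C=(530.5,-101.5)):
    L=[]
    for i in range(n):
        s=arm.sense();p=s["tool_pos"];v=p[:2]-np.array(C);F=s["ft_force"];r=np.hypot(*v)
        L.append([np.degrees(np.arctan2(v[1],v[0])),(v[0]*F[1]-v[1]*F[0])/r,F[:2]@v/r,s["wrist_torque"][2],(v[0]*F[1]-v[1]*F[0])/1000+s["wrist_torque"][2]])
        capture("side")
    print(s["t"],"ang,Ftan,Frad,Tz,M",np.mean(L,0).round(3),"sd",np.std(L,0).round(3))
E
python3 -c "from h import *;avg(8)"
```

```text
14.05 ang,Ftan,Frad,Tz,M [64.226 -1.806 -4.95  -0.238 -0.34 ] sd [0.016 0.759 0.688 0.023 0.042]
```

jog_arm:
  motion:
    - [[0.001,0.02,0],[0,0,-0.1]]
    - [[0.001,0.02,0],[0,0,-0.1]]
    - [[0,0,0],[0,0,0]]
    - [[0,0,0],[0,0,0]]
    - [[0,0,0],[0,0,0]]

```text
t: 14.6
tool_pos: [554.5, -50.3, 57.2]
orientation: [[-0.407, -0.913, 0.003], [-0.913, 0.407, -0.003], [0.002, -0.004, -1.0]]
ft_force: [1.3, -6.0, 4.7]
finger_gap: 13.5
```

```bash
python3 -c "from h import *;avg(8)"
```

```text
14.95 ang,Ftan,Frad,Tz,M [64.906 -3.26  -4.796 -0.276 -0.46 ] sd [0.009 0.512 0.237 0.028 0.039]
```

jog_arm:
  motion:
    - [[0.001,0.02,0],[0,0,-0.1]]
    - [[0.001,0.02,0],[0,0,-0.1]]
    - [[0,0,0],[0,0,0]]
    - [[0,0,0],[0,0,0]]
    - [[0,0,0],[0,0,0]]

```text
t: 15.5
tool_pos: [554.5, -50.1, 57.2]
orientation: [[-0.391, -0.92, 0.004], [-0.92, 0.391, -0.003], [0.002, -0.005, -1.0]]
ft_force: [2.8, -6.0, 1.6]
finger_gap: 13.5
```

```bash
python3 -c "from h import *;avg(8)"
```

```text
15.85 ang,Ftan,Frad,Tz,M [64.981 -5.696 -4.386 -0.151 -0.475] sd [0.013 0.494 0.459 0.044 0.052]
```

jog_arm:
  motion:
    - [[0.001,0.02,0],[0,0,0]]
    - [[0.001,0.02,0],[0,0,0]]
    - [[0,0,0],[0,0,0]]
    - [[0,0,0],[0,0,0]]
    - [[0,0,0],[0,0,0]]

```text
t: 16.4
tool_pos: [554.2, -50.0, 57.2]
orientation: [[-0.391, -0.92, 0.005], [-0.92, 0.391, -0.004], [0.001, -0.006, -1.0]]
ft_force: [4.9, -5.8, -1.5]
finger_gap: 13.1
```

```bash
python3 -c "from h import *;avg(8)"
```

```text
16.75 ang,Ftan,Frad,Tz,M [65.29  -7.27  -3.757 -0.108 -0.52 ] sd [0.017 0.624 0.449 0.043 0.061]
```

jog_arm:
  motion:
    - [[0.001,0.02,0],[0,0,0]]
    - [[0.001,0.02,0],[0,0,0]]
    - [[0,0,0],[0,0,0]]
    - [[0,0,0],[0,0,0]]
    - [[0,0,0],[0,0,0]]

```text
t: 17.3
tool_pos: [553.9, -49.8, 57.3]
orientation: [[-0.391, -0.92, 0.006], [-0.92, 0.391, -0.004], [0.001, -0.008, -1.0]]
ft_force: [6.5, -6.7, -1.6]
finger_gap: 13.4
```

```bash
python3 -c "from h import *;avg(10)"
```

```text
17.75 ang,Ftan,Frad,Tz,M [ 6.5639e+01 -8.6320e+00 -3.5110e+00 -4.7000e-02 -5.3700e-01] sd [0.015 0.542 0.553 0.027 0.042]
```

M ≈ 0.54 Nm agrees with about 2.8 mm of press (about 3.4 mm by angle), held for over 1 s. Now I turn back clockwise.

jog_arm:
  motion:
    - [[0.009,-0.202,0],[0,0,1]]
    - [[0.009,-0.202,0],[0,0,1]]
    - [[0.009,-0.202,0],[0,0,1]]
    - [[0.009,-0.202,0],[0,0,1]]
    - [[0.009,-0.202,0],[0,0,1]]

```text
t: 18.3
tool_pos: [571.7, -62.4, 57.2]
orientation: [[-0.745, -0.668, 0.002], [-0.668, 0.745, -0.001], [-0.001, -0.002, -1.0]]
ft_force: [-0.7, -0.1, 5.0]
finger_gap: 12.5
```

jog_arm:
  motion:
    - [[0.009,-0.202,0],[0,0,1]]
    - [[0.009,-0.202,0],[0,0,1]]
    - [[0.009,-0.202,0],[0,0,1]]
    - [[0.009,-0.202,0],[0,0,1]]
    - [[0.009,-0.202,0],[0,0,1]]

```text
t: 18.8
tool_pos: [584.6, -84.7, 57.2]
orientation: [[-0.957, -0.29, 0.003], [-0.29, 0.957, -0.002], [-0.002, -0.002, -1.0]]
ft_force: [0.8, -3.3, 3.6]
finger_gap: 13.2
```

```bash
python3 -c "from h import *;st()"
```

```text
t 18.8 p [584.6 -84.7  57.2] r 56.6 ang 17.25 xyaw -163.13 F [ 0.8 -3.3  3.6] Frad -0.2 Ftan -3.4 Tz [-0.472 -0.163  0.015] M -0.178 gap 13.2 j [-0.28  0.45 -0.2   0.92 -0.   -0.57]
```

jog_arm:
  motion:
    - [[0.009,-0.202,0],[0,0,1]]
    - [[0.009,-0.202,0],[0,0,1]]
    - [[0.009,-0.202,0],[0,0,1]]
    - [[0.009,-0.202,0],[0,0,1]]
    - [[0.009,-0.202,0],[0,0,1]]

```text
t: 19.3
tool_pos: [586.7, -109.4, 57.2]
orientation: [[-0.99, 0.141, 0.003], [0.141, 0.99, -0.001], [-0.003, -0.0, -1.0]]
ft_force: [1.3, 0.7, 3.0]
finger_gap: 13.2
```

jog_arm:
  motion:
    - [[0.009,-0.202,0],[0,0,1]]
    - [[0.009,-0.202,0],[0,0,1]]
    - [[0.009,-0.202,0],[0,0,1]]
    - [[0.009,-0.202,0],[0,0,1]]
    - [[0.009,-0.202,0],[0,0,1]]

```text
t: 19.8
tool_pos: [578.3, -132.3, 57.2]
orientation: [[-0.838, 0.546, 0.004], [0.546, 0.838, 0.0], [-0.003, 0.002, -1.0]]
ft_force: [3.3, 2.0, 3.0]
finger_gap: 13.2
```

jog_arm:
  motion:
    - [[0.009,-0.202,0],[0,0,1]]
    - [[0.009,-0.202,0],[0,0,1]]
    - [[0.009,-0.202,0],[0,0,1]]
    - [[0.009,-0.202,0],[0,0,1]]
    - [[0.009,-0.202,0],[0,0,1]]

```text
t: 20.3
tool_pos: [559.6, -150.8, 57.2]
orientation: [[-0.528, 0.849, 0.003], [0.849, 0.528, -0.001], [-0.003, 0.002, -1.0]]
ft_force: [0.7, -1.0, 3.4]
finger_gap: 12.7
```

```bash
python3 -c "from h import *;st()"
```

```text
t 20.3 p [ 559.6 -150.8   57.2] r 57.3 ang -59.45 xyaw 121.84 F [ 0.7 -1.   3.4] Frad 1.2 Ftan 0.1 Tz [-0.219 -0.054 -0.054] M -0.049 gap 12.7 j [-0.4   0.43 -0.23  0.91 -0.    0.61]
```

jog_arm:
  motion:
    - [[0.009,-0.202,0],[0,0,1]]
    - [[0.009,-0.202,0],[0,0,1]]
    - [[0.009,-0.202,0],[0,0,1]]
    - [[0.009,-0.202,0],[0,0,1]]
    - [[0.009,-0.202,0],[0,0,1]]

```text
t: 20.8
tool_pos: [536.7, -158.7, 57.2]
orientation: [[-0.12, 0.993, 0.004], [0.993, 0.12, -0.001], [-0.001, 0.004, -1.0]]
ft_force: [4.8, -0.6, 1.9]
finger_gap: 13.1
```

jog_arm:
  motion:
    - [[0.009,-0.202,0],[0,0,1]]
    - [[0.009,-0.202,0],[0,0,1]]
    - [[0.009,-0.202,0],[0,0,1]]
    - [[0.009,-0.202,0],[0,0,1]]
    - [[0.009,-0.202,0],[0,0,1]]

```text
t: 21.3
tool_pos: [510.8, -156.0, 57.1]
orientation: [[0.311, 0.95, 0.003], [0.95, -0.311, -0.0], [0.001, 0.003, -1.0]]
ft_force: [0.4, 2.0, 3.4]
finger_gap: 13.4
```

jog_arm:
  motion:
    - [[0.009,-0.202,0],[0,0,1]]
    - [[0.009,-0.202,0],[0,0,1]]
    - [[0.009,-0.202,0],[0,0,1]]
    - [[0,0,0],[0,0,0]]
    - [[0,0,0],[0,0,0]]

```text
t: 21.8
tool_pos: [497.4, -149.4, 57.1]
orientation: [[0.542, 0.841, 0.003], [0.841, -0.542, 0.0], [0.002, 0.002, -1.0]]
ft_force: [3.2, 3.5, 5.5]
finger_gap: 13.4
```

```bash
python3 -c "from h import *;st();avg(5)"
```

```text
t 21.8 p [ 497.4 -149.4   57.1] r 58.2 ang -124.62 xyaw 57.2 F [3.2 3.5 5.5] Frad -4.7 Ftan 0.7 Tz [ 0.563 -0.369 -0.128] M -0.09 gap 13.4 j [-0.45  0.33 -0.39  0.85  0.    1.7 ]
22.0 ang,Ftan,Frad,Tz,M [-1.24588e+02  8.92000e-01 -3.70400e+00 -1.39000e-01 -8.70000e-02] sd [0.027 0.431 0.649 0.027 0.027]
```

jog_arm:
  motion:
    - [[0,0,0],[0,0,0]]
    - [[0,0,0],[0,0,0]]
    - [[0,0,0],[0,0,0]]
    - [[0,0,0],[0,0,0]]
    - [[0,0,0],[0,0,0]]
  gripper: 60

```text
t: 22.55
tool_pos: [495.8, -149.4, 56.0]
orientation: [[0.544, 0.839, -0.001], [0.839, -0.544, 0.0], [-0.0, -0.001, -1.0]]
ft_force: [0.5, 0.4, -0.2]
finger_gap: 59.8
```

jog_arm:
  motion:
    - [[0,0,0],[0,0,0]]
    - [[0,0,-0.5],[0,0,0]]
    - [[0,0,-0.8],[0,0,0]]
    - [[0,0,-0.9],[0,0,0]]
    - [[0,0,-1],[0,0,0]]

```text
t: 23.05
tool_pos: [495.9, -149.3, 137.7]
orientation: [[0.544, 0.839, -0.0], [0.839, -0.544, -0.0], [-0.0, -0.0, -1.0]]
ft_force: [0.4, -0.1, -0.7]
finger_gap: 60.2
```

jog_arm:
  motion:
    - [[0,0,-0.8],[0,0,0]]
    - [[0,0,-0.4],[0,0,0]]
    - [[0,0,0],[0,0,0]]
    - [[0,0,0],[0,0,0]]
    - [[0,0,0],[0,0,0]]

```text
t: 23.55
tool_pos: [495.4, -149.1, 165.1]
orientation: [[0.544, 0.839, -0.002], [0.839, -0.544, 0.001], [-0.0, -0.002, -1.0]]
ft_force: [-0.1, -0.4, 0.2]
finger_gap: 60.1
```

```bash
python3 - <<'E'
from h import *
st();cv2.imwrite("pics/w3.png",capture("wrist")[:,:,::-1])
c=camera_info("wrist");print(proj(c,[[531.3,-101,48],[496.8,-149.1,96],[499.6,-145.7,36],[555.7,-28.6,30]]))
E
```

```text
t 23.55 p [ 495.4 -149.1  165.1] r 59.2 ang -126.43 xyaw 57.06 F [-0.1 -0.4  0.2] Frad 0.4 Ftan 0.2 Tz [ 0.025 -0.027  0.009] M 0.019 gap 60.1 j [-0.45  0.23 -0.23  1.11 -0.    1.7 ]
[[322.73918081 127.29599112]
 [319.25956397 213.65308899]
 [319.89143398 187.30185056]
 [300.04299929  35.24718995]]
```

View pics/w3.png

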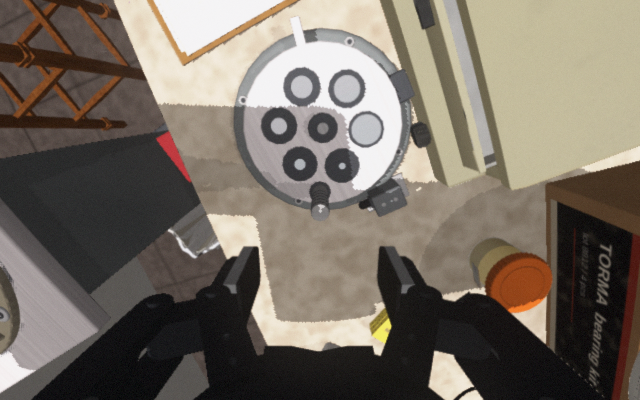

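The post top at (320,211) and lug at (299,33) are back where predicted for the third click, and the plunger is out and clear. I hand in.

```bash
python3 -c "
from rig import workorder;print(workorder.close_job())"
```

```text
the job is handed in; nothing more can be done
None
```

I homed the filter wheel, turned it back to the third click after home and handed the job in. The handing-in reported no verdict.

- **Right unit:** I worked on the unit at about (530, -101) mm, whose foot fits the given 172 mm. The look-alike's foot is about 215–220 mm.
- **Homing:** I pinched the post and turned it anticlockwise from its starting detent, which I read from the lug's position as the third click. The lug met the switch about 0.14 rad past home. I then pressed until the moment on the wheel was about 0.54 Nm and held it there for about a second.
- **How far the switch was pressed:** this was never measured directly. The moment suggests about 2.8 mm and the angle past contact about 3.4 mm. Both are inside the 2–5 mm window, but they differ by about 0.6 mm.
- **A slip on the way:** the post twisted a little in the grip near the end of the press. I finished the press by shifting the tool without turning it.
- **Setting:** I turned the wheel about 190° clockwise to the third click, released it and lifted the tool clear.
- **Last checks:** the final wrist picture shows the post and lug within about 3 px of the third-click positions. The plunger is out, with the lug far from it. The force reading is near zero (0.4 N or less), and no contact force was seen beyond the post. The final picture shows the cup unmoved but only part of the note pad. I did not look again at the timer and stapler, which were well away from the arm's path. The robot's clock stood at about 24 s of the 72 s allowed.

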